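# Cure a lacquered heading tip under the lamp while the carousel coasts

## Task

Push the drying carousel gently round (it has brass posts for that) so that it spins freely, never faster than one turn in 3 seconds, then take the curing lamp by its ash handle and, while the carousel coasts untouched at one turn in 25 seconds or faster, follow the blue lacquered tip for 7 seconds in one unbroken stretch: lamp upright, its face kept centred about 25 mm above the tip. Then stand the lamp upright in the hole of its wooden holder and let go; the carousel may go on turning. Never touch the blue tip, never let the lamp touch the carousel, and leave everything else on the bench alone.

Things in the scene. Friction and masses are not known exactly. Their poses are not given: they have to be found in the camera images.
- carousel: drying carousel: fixed green foot with a free-running dark steel disc, 115 mm radius, top 50 mm above the bench. Origin: on the vertical turning axis at bench level. On the disc, on a circle of 85 mm radius, every 60 degrees by turns a heading tip (30 mm across, 40 mm tall; one blue, two steel) and a brass push post. Inertia 0.025 kg m2 nominal (hidden: up to 30 % off)
- rotor (a joint): turning angle of the carousel's disc in rad, positive counter-clockwise seen from above, turns without stop and keeps counting past full turns; any start angle. Light bearing drag slows the coasting disc with a nominal time constant of about 17 s (12 to 23 s). Contact is a little springy: struck abruptly, a post bounces ahead faster than the finger
- blue_top (a point): centre of the flat top of the blue lacquered heading tip, which is fixed upright on the disc: 30 mm across at the foot, narrowing to 18 mm at the top, 40 mm tall. This point lies 85 mm from the turning axis, 90 mm above the bench, and travels round with the disc
- post0 (a point): top centre of a brass push post fixed on the disc, 14 mm diameter, 40 mm tall (top 90 mm above the bench), 60 degrees counter-clockwise from the blue tip, 85 mm from the axis. The clear gap along the circle to either neighbouring tip is about 63 mm
- post1 (a point): the same for the post across the axis from the blue tip (180 degrees)
- post2 (a point): the same for the post 60 degrees clockwise from the blue tip
- lamp: curing lamp, 140 mm tall, 0.22 kg: black head 44 mm diameter, 30 mm tall, with an orange band, brass bayonet socket 32 mm diameter up to 42 mm, above it a turned ash handle 28 mm diameter up to 140 mm. Origin: centre of its flat face underneath, z axis up along the handle. Starts upright in its holder; grip it at 105 mm above the face, at any yaw
- stand: the lamp's fixed wooden holder, 100 x 100 mm block, 22 mm high, with a round hole 56 mm wide in its middle whose floor is 6 mm above the bench (16 mm deep). Origin: centre of its underside
- bottle: amber glass bottle, 68 mm diameter, 190 mm tall, bystander at the back; origin under its centre
- scoop: copper scoop, bowl 86 mm wide with handle, about 150 mm to the handle's end, 70 mm tall at most, bystander; origin under the bowl
- hammer: hammer, 300 mm long, lying on the bench at the left, bystander; origin under its middle
- brush: brush lying on the bench at the right, bystander; origin under its middle
- can: red can, 74 mm diameter, 110 mm tall, bystander at the back; origin under its centre
- stake: fixed iron horn stake, 110 mm square foot, head up to 158 mm high with the horn pointing left, reaching 160 mm from the centre, at the back; origin under its foot's centre
Things that resemble listed ones, but are neither listed nor needed, are in the scene too. There is more than one size of the stand; the one meant has the size given above.

How it is judged:
By the outcome, as a careful person would: the job done as asked, in the order asked, and still so for the second after the job is handed in, with the robot touching nothing.
It also fails if it takes over 67 s, if anything falls off the work surface, if the arm or the gripper's body presses on something with over 40 N, if the wrist force passes 120 N, or if a joint passes its speed limit or range.

## Robot

A 7-joint arm with a two-finger parallel gripper is mounted at the origin on the work surface. World frame = base frame: x ahead of the robot, y to its left, z up, the work surface at z = 0. Lengths are in m, angles in degrees, forces in N, time in s.
With the tool pointing down it reaches from about 0.4 to 0.75 m from the base axis. Payload 19.5 kg.
Tool frame: the origin (TCP) lies at the very end of the fingers, on their centre line; the grasp point (between the pads) lies 19 mm behind it; z points along the fingers, y is the line along which they close (so a half turn about z gives the same grasp; the last joint's range is limited). The gripper opens to 85 mm and grips with 20 to 120 N. Pads are 22 mm wide; open, the fingers measure 114 mm over their backs; the gripper's body (76 mm by 85 mm) begins 54 mm behind the grasp point. The pads swing forward as they close: fully open they stand 13 mm farther back than shut.
Start: joints at [71.752, 40.479, -1.581, 85.061, 1.261, 54.483, -4.326], TCP at [0.157, -0.553, 0.231] pointing down, gripper open.
Joint ranges: [-155.06, 155.06], [-18.47, 123.98], [-90, 86.84], [0, 140.48], [-83.41, 263.41], [0, 116], [-161.91, 161.91]. Speed limits (degrees/s): [108.29, 108.29, 147.25, 147.25, 172.46, 172.46, 172.46].

## Interface

Orientations are given as [roll, pitch, yaw] about the fixed x, y, z axes, in that order (R = Rz(yaw) Ry(pitch) Rx(roll)).
In Python, from station import read_state, snapshot, camera_info, finish_job gives the robot as it stands.
- The arm moves only by the tool apply_moves, never from a script. Its argument "steps" is text: rows parted by semicolons, each of 6 numbers parted by spaces: the shift along the tool's x, y, z in cm, then the turn, a rotation vector about the tool's x, y, z in rad. A call has 1 to 12 rows; each row shifts and turns the commanded pose from where the row before left it, along the tool's axes as they then stand; what a row does not reach is not made up. A row lasts 1/8 s, in which the tool goes at most 62.5 mm and 10.7 degrees, less where a joint would pass 70% of its speed; a pose out of reach is approached as far as the arm can. A call with a gripper value outside its range is refused whole. "grip" is the finger opening in cm, from 0 to 8.54, set as the call begins (left out, the last holds). The fingers move at their own pace and stop on an object; "force" is the grip in N (left out, the last holds). Time passes only in rows, so rows that do not move let the fingers close. It gives the time, the measured TCP pose, the force, the opening and the grip force at its end, in the units of the state.
- read_state(): the state, without advancing time (a new reading comes with each control period).
- snapshot(name): name is "scene" or "top"; returns the picture (480x640x3 uint8, blue, green, red); there is no depth.
- camera_info(name): a dict with "vertical_fov" (degrees; the focal length in pixels is half the picture's height over the tangent of half this angle, whatever the lens; pixels are square), "cx", "cy" (the principal point, pixels), "dist_coeffs" ([k1, k2, p1, p2, k3] as OpenCV has them; the pictures are not rectified), "rvec" (rotation vector, rad) and "tvec" (3), from world to camera coordinates, as OpenCV has them. Camera axes: x right, y down, z forward; pixel columns grow to the right and rows downward; lengths in m; the calibration is good to about 2 mm. A picture is of the moment at which its call begins. camera_info takes no time and is no camera call.
- finish_job(): hands the job in; it is judged then, once.
The state is a dict: "time_s": time; "q": joint angles; "joint_vel": joint speeds; "tau": joint torques, N m; "position": TCP position; "eef_rot": TCP orientation; "wrist_force": force on the tool from outside, world axes, zero at the start; "torque": the same for the moment, N m; "finger_gap": finger opening in m; "gripper_force": force on a finger pad.
Only numpy, scipy, OpenCV 4.12 (cv2) and the standard library are available. Lean on these libraries where they do the work, as an engineer would, in place of code of your own. Each camera call takes 0.05 s, during which the arm holds its last target. There are 200 camera calls.

## Working session

There is one attempt and no reset: what is moved stays moved. The work goes in short steps, Python scripts to look and compute and a tool call to move; the robot and the scene stay as the last step left them, time stands still between calls to the robot, and variables do not carry over. Pictures are saved under pics/ and viewed, at most 10 in all, crops included, and the job is handed in when it is done.

Besides the shell and the picture viewer there is one more tool, called after "Request:" as name(argument=value, ...), one argument or row to a line, values as JSON. apply_moves: Moves the arm, as the interface text tells. Its arguments: {"type":"object","properties":{"steps":{"type":"string"},"grip":{"type":"number"},"force":{"type":"number"}},"required":["steps"]}

```bash
ls; mkdir -p pics; python3 - <<'E'
from station import *
import cv2
for n in("scene","top"):
    cv2.imwrite(f"pics/{n}0.png",snapshot(n)); print(camera_info(n))
print(read_state())
E
```

```text
pics
{'vertical_fov': 54.18445936709038, 'cx': 323.49371528667973, 'cy': 243.72156248957268, 'dist_coeffs': array([-0.07047807,  0.        ,  0.        ,  0.        ,  0.        ]), 'rvec': array([ 2.19817613,  0.79605582, -0.36042364]), 'tvec': array([-0.4756193 , -0.17031009,  1.49622461])}
{'vertical_fov': 55.13401067624169, 'cx': 320.54627067517737, 'cy': 244.2261787329936, 'dist_coeffs': array([-0.01815442,  0.        ,  0.        ,  0.        ,  0.        ]), 'rvec': array([ 2.17979703, -2.1223252 ,  0.207379  ]), 'tvec': array([-0.01501165,  0.57136275,  1.12214853])}
{'time_s': 0.1, 'q': array([71.75024034, 40.51123001, -1.58254622, 85.0817781 ,  1.25903873,
       54.48300625, -4.32492425]), 'joint_vel': array([ 0.02951278, -0.05012434,  0.01927883, -0.11260502, -0.06891978,
        0.06199131, -0.03990327]), 'tau': array([ 3.66169465e-03, -8.84279251e+01,  1.23718489e+00, -2.36448187e+01,
        1.70085352e-02,  5.24253643e-03,  1.06957361e-05]), 'position': array([ 0.15708633, -0.55287177,  0.23086521]), 'eef_rot': array([-1.79941248e+02,  4.99190160e-04,  1.58607014e+01]), 'wrist_force': array([-0.51428341, -0.73620296, -1.2783643 ]), 'torque': array([0.00509839, 0.02658516, 0.022436  ]), 'gripper_force': 0.0, 'finger_gap': 0.08540518360726447}
```

View pics/scene0.png

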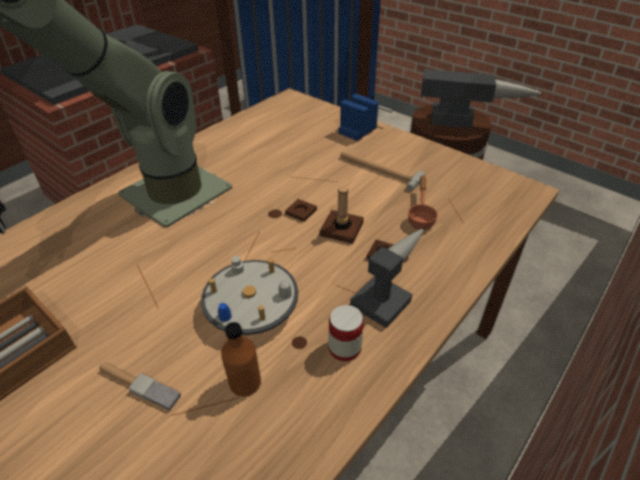

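View pics/top0.png

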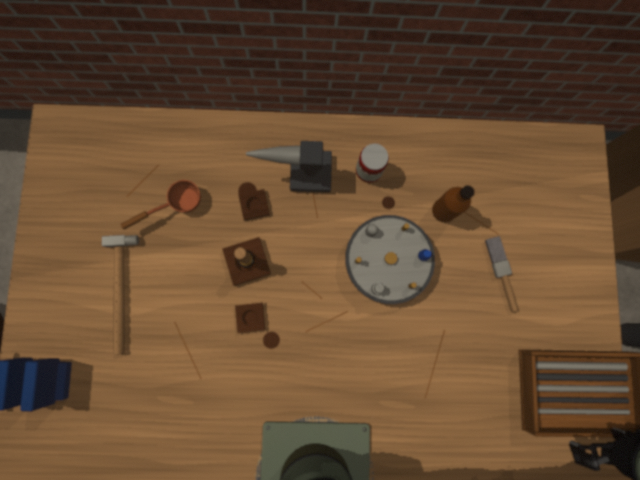

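The scene view shows the carousel at about (250,297) with the blue tip at (224,312), and the lamp in the largest wooden block at (342,225). In the top view the carousel is at (390,259), the blue tip at (426,255), the brass posts at (407,229), (360,261) and (413,286), and the lamp at (246,258).

- **Stand candidates (top view):** (247,261) is the largest and holds the lamp. (254,203) and (250,318) are smaller decoys.
- **Lamp:** only the one at (246,258).
- **Blue things:** the tip at (426,255), and a blue block at bottom left, which is unrelated.

I'll check the choice in one close crop.

```bash
cat > h.py <<'E'
import numpy as np, cv2
from station import *
def cam(n):
    c=camera_info(n); f=240/np.tan(np.radians(c["vertical_fov"]/2))
    K=np.array([[f,0,c["cx"]],[0,f,c["cy"]],[0,0,1.]])
    return K,c["dist_coeffs"],c["rvec"],c["tvec"]
def ray(n,px):
    K,d,r,t=cam(n); R=cv2.Rodrigues(r)[0]
    u=cv2.undistortPoints(np.array([[px]],float),K,d)[0,0]
    v=R.T@np.array([u[0],u[1],1]); return -R.T@t, v/np.linalg.norm(v)
def onz(n,px,z):
    o,v=ray(n,px); return o+v*(z-o[2])/v[2]
def tri(a,b):
    (o1,v1),(o2,v2)=ray("scene",a),ray("top",b)
    s=np.linalg.lstsq(np.c_[v1,-v2],o2-o1,rcond=None)[0]
    p,q=o1+s[0]*v1,o2+s[1]*v2; return (p+q)/2,np.linalg.norm(p-q)
def proj(n,P):
    K,d,r,t=cam(n); return cv2.projectPoints(np.array(P,float).reshape(-1,1,3),r,t,K,d)[0][:,0]
def blue(n,img=None):
    img=snapshot(n) if img is None else img
    h=cv2.cvtColor(img,cv2.COLOR_BGR2HSV)
    m=cv2.inRange(h,(105,150,60),(130,255,255))
    x0,x1,y0,y1=(330,460,200,320) if n=="top" else (180,320,240,350)
    k=np.zeros_like(m);k[y0:y1,x0:x1]=m[y0:y1,x0:x1]
    ys,xs=np.nonzero(k); return (xs.mean(),ys.mean()),len(xs)
E
python3 - <<'E'
from h import *
T=cv2.imread("pics/top0.png");S=cv2.imread("pics/scene0.png")
print(blue("top",T),blue("scene",S))
a=cv2.resize(T[210:310,215:315],None,fx=4,fy=4,interpolation=cv2.INTER_CUBIC)
b=cv2.resize(T[210:310,340:440],None,fx=4,fy=4,interpolation=cv2.INTER_CUBIC)
c=cv2.resize(S[175:250,300:400],None,fx=4,fy=4,interpolation=cv2.INTER_CUBIC)[:200*2-200+100]
c=cv2.resize(S[180:245,295:395],None,fx=4,fy=4,interpolation=cv2.INTER_CUBIC)
d=cv2.resize(S[245:345,195:305],(400,364),interpolation=cv2.INTER_CUBIC)[:200]
o=np.zeros((600,800,3),np.uint8);o[:400,:400]=a;o[:400,400:]=b;o[400:,:400]=c[:200];o[400:,400:]=d
cv2.imwrite("pics/crop.png",o)
for n in("top","scene"): print(n,ray(n,(320,240)))
print(tri(*[blue("scene",S)[0],blue("top",T)[0]]),onz("top",(391,259),.05),onz("scene",(250,296),.05))
print(tri((343,189),(242,253)),onz("top",(247,261),.022),onz("scene",(341.5,226),.022))
E
```

```text
((np.float64(425.15), np.float64(254.0)), 60) ((np.float64(223.90977443609023), np.float64(312.01503759398497)), 133)
top (array([0.38331517, 0.03373028, 1.19909541]), array([ 0.17013421, -0.02719154, -0.98504567]))
scene (array([ 1.1532354 , -0.62533322,  0.87915518]), array([-0.48745235,  0.56238091, -0.6679206 ]))
(array([ 0.55114348, -0.26172197,  0.06788371]), np.float64(0.0006708105124539559)) [ 0.53829204 -0.17914114  0.05      ] [ 0.54865088 -0.18174193  0.05      ]
(array([0.53138617, 0.18549614, 0.14442423]), np.float64(0.004673502029734547)) [0.52635672 0.18737177 0.022     ] [0.53622427 0.18029621 0.022     ]
```

View pics/crop.png

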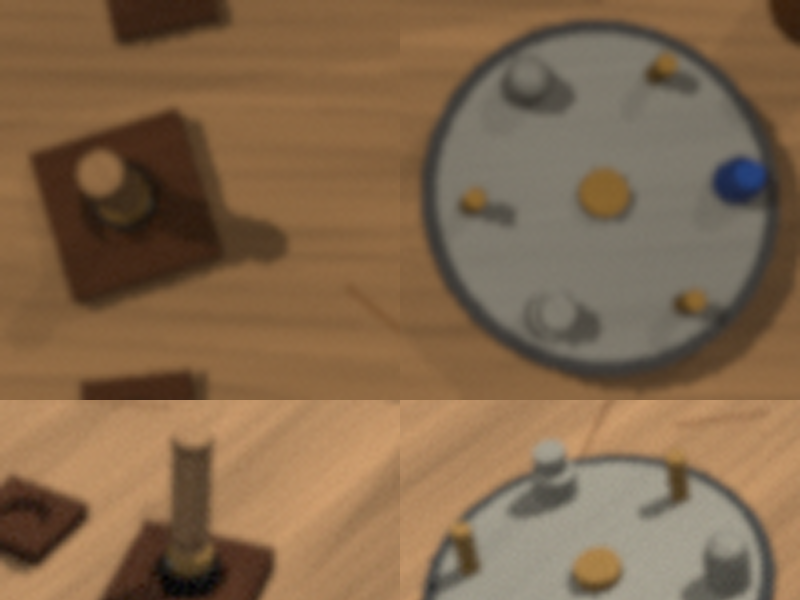

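The crop confirms the choices. The lamp, with its ash handle top at crop (100,173), stands in the 100 mm block. The blue tip is at crop (745,178), brass posts are at (665,66), (474,200) and (692,301), and the other two blocks are smaller. Next I fit the carousel and stand positions precisely.

```bash
python3 - <<'E'
from h import *
from scipy.optimize import minimize
I={"top":cv2.imread("pics/top0.png"),"scene":cv2.imread("pics/scene0.png")}
a=np.linspace(0,2*np.pi,90)
box={"top":(330,460,200,320),"scene":(190,310,250,345)}
def circ(c,r,z): return np.c_[c[0]+r*np.cos(a),c[1]+r*np.sin(a),0*a+z]
for n in I:
    h=cv2.cvtColor(I[n],cv2.COLOR_BGR2HSV); x0,x1,y0,y1=box[n]
    m=np.zeros((480,640),np.uint8); m[y0:y1,x0:x1]=(h[y0:y1,x0:x1,1]<70)*255
    m=cv2.morphologyEx(m,cv2.MORPH_OPEN,np.ones((3,3)))
    cs=max(cv2.findContours(m,0,2)[0],key=cv2.contourArea)
    e=cv2.fitEllipse(cv2.convexHull(cs)); print(n,e)
    for r in (.115,.108):
        f=lambda c:np.sum((np.array(cv2.fitEllipse(proj(n,circ(c,r,.05)).astype(np.float32))[0])-e[0])**2)
        s=minimize(f,[.54,-.18],method="Nelder-Mead",options=dict(xatol=1e-5)); 
        print(s.x,cv2.fitEllipse(proj(n,circ(s.x,r,.05)).astype(np.float32))[1])
q=np.array([[32,155],[178,110],[222,258],[82,303]])/4+[215,210]
P=np.array([onz("top",p,.022) for p in q]);print("stand",P.mean(0),np.linalg.norm(P-np.roll(P,1,0),axis=1))
print("hole/lamp base top",onz("top",(126/4+215,200/4+210),.036),"handle",onz("top",(240,253.2),.146),onz("scene",(343.2,190),.146),tri((343.2,190),(240,253.2)))
for nm,z,t,s in(("bottle",.19,(467,192),(234,330)),("blue",.09,(427,253.7),None),("post0",.09,(407.,226),None),("post1",.09,(358.6,259.5),None),("post2",.09,(412.7,284.5),None)):
    print(nm,onz("top",t,z), onz("scene",s,z) if s else "")
E
```

```text
top ((389.800048828125, 259.2367858886719), (86.76317596435547, 89.23668670654297), 129.79966735839844)
[ 0.53941036 -0.1765028 ] (88.82255554199219, 91.37290954589844)
[ 0.53919574 -0.17644866] (83.41996765136719, 85.81455993652344)
scene ((248.84613037109375, 295.44525146484375), (77.9653549194336, 95.65289306640625), 78.45703887939453)
[ 0.53944957 -0.17600936] (72.25458526611328, 98.63447570800781)
[ 0.54013808 -0.17674761] (67.90351867675781, 92.67109680175781)
stand [0.52508308 0.18695401 0.022     ] [0.10122843 0.09778408 0.10060177 0.09298147]
hole/lamp base top [0.52717322 0.18693432 0.036     ] handle [0.52890263 0.18813125 0.146     ] [0.53714536 0.18267465 0.146     ] (array([0.53055631, 0.18986241, 0.13872015]), np.float64(0.001817757484919589))
bottle [ 0.6794774  -0.32903735  0.19      ] [ 0.68823724 -0.33246063  0.19      ]
blue [ 0.54854019 -0.2608127   0.09      ] 
post0 [ 0.61649219 -0.21169335  0.09      ] 
post1 [ 0.52942565 -0.09222446  0.09      ] 
post2 [ 0.47192684 -0.22475632  0.09      ]
```

Measurements agree: the posts' mean is (0.5393,-0.1762) and the disc ellipses give (0.5395,-0.1765). The blue radius comes out at 84.8 mm. I'll start moving with the fingers closed, heading for the gap clockwise of post1.

Request:
apply_moves(
  steps="0 0 0 0 0 0.162;0 0 0 0 0 0.162;0 0 0 0 0 0.162;2.7 -4.8 0 0 0 0;2.7 -4.8 0 0 0 0;2.7 -4.8 0 0 0 0;2.7 -4.8 0 0 0 0;2.7 -4.8 0 0 0 0;2.7 -4.8 0 0 0 0;2.7 -4.8 0 0 0 0;2.7 -4.8 0 0 0 0;2.7 -4.8 0 0 0 0",
  grip=0,
  force=30,
)

```text
time_s: 1.6
position: [0.4855, -0.1794, 0.2312]
eef_rot: [-180.0, 0.0, -12.0]
wrist_force: [-0.2, -0.4, -0.4]
finger_gap: -0.0004
gripper_force: 0.0
```

Request:
apply_moves(
  steps="1.76 -3.36 0 0 0 0;1.76 -3.36 0 0 0 0;1.76 -3.36 0 0 0 0;0 0 6 0 0 0;0 0 6 0 0 0;0 0 0 0 0 0",
)

```text
time_s: 2.35
position: [0.5553, -0.093, 0.1086]
eef_rot: [180.0, 0.4, -12.0]
wrist_force: [0.4, -0.7, 1.8]
finger_gap: 0.0001
gripper_force: 0.0
```

```bash
python3 - <<'E'
from h import *
s=read_state();print(s["position"],s["eef_rot"])
T=snapshot("top");S=snapshot("scene")
p=s["position"]
for n,I in(("top",T),("scene",S)): print(n,proj(n,[p,[p[0],p[1],.09]]),blue(n,I))
o=np.hstack([cv2.resize(T[205:305,340:440],(400,400),interpolation=2),cv2.resize(S[220:320,210:310],(400,400),interpolation=2)])
cv2.imwrite("pics/a.png",o)
E
```

```text
[ 0.55531181 -0.09302846  0.10860401] [179.97873262   0.3683197  -11.99192298]
top [[359.93342726 247.86330587]
 [359.04105929 249.02181726]] ((np.float64(426.46875), np.float64(253.9375)), 32)
scene [[276.52896163 259.04064608]
 [277.11186289 264.63354535]] ((np.float64(223.76923076923077), np.float64(312.0769230769231)), 143)
```

View pics/a.png

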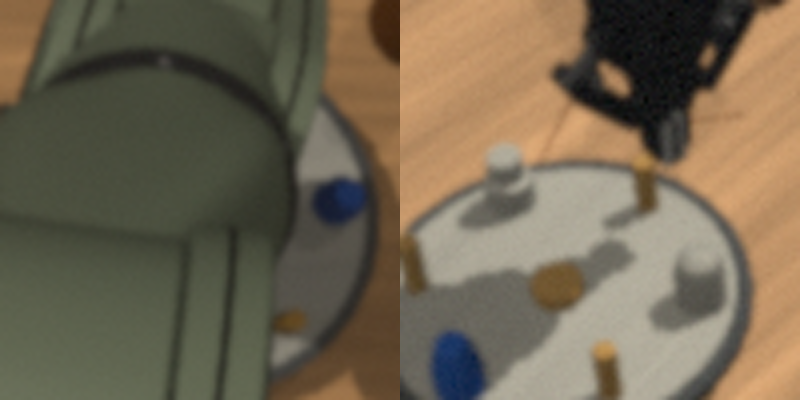

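The scene crop shows the closed fingertips at scene (277,259), just behind post1's top at (271,259.5), with the steel tip well clear at (384,284). I'll descend into the gap and ramp up gently.

Request:
apply_moves(
  steps="0 0 4 0 0 0;0 0 0 0 0 0;-0.3 0 0 0 0 -0.035;-0.37 0.01 0 0 0 -0.0436;-0.37 0.01 0 0 0 -0.0436;-0.44 0.01 0 0 0 -0.0524;-0.52 0.02 0 0 0 -0.061;-0.59 0.02 0 0 0 -0.07;-0.67 0.03 0 0 0 -0.0785;-0.74 0.03 0 0 0 -0.0873",
)

```text
time_s: 3.7
position: [0.5171, -0.0944, 0.0714]
eef_rot: [-180.0, -0.0, 15.3]
wrist_force: [-0.2, -1.0, -1.3]
finger_gap: -0.0
gripper_force: 0.0
```

```bash
python3 - <<'E'
from h import *
s=read_state();print(s["position"],s["eef_rot"],s["joint_vel"],s["q"],s["wrist_force"])
d=s["position"][:2]-[.5395,-.1765];print(np.hypot(*d),np.degrees(np.arctan2(d[1],d[0])))
E
```

```text
[ 0.51709911 -0.09438998  0.07142534] [-1.79990231e+02 -1.49565324e-03  1.53023296e+01] [  7.55817279  -3.0886359  -10.02410745  11.30253309  16.97809514
  -8.59700915  26.03805215] [  6.00597422  50.66814609   1.60810702 104.51719336  -2.98277838
  24.85766852 -64.96537889] [-0.24822001 -1.03698094 -1.25605657]
0.08511083698872582 105.2598254625195
```

Request:
apply_moves(
  steps="-0.89 0.05 0 0 0 -0.105;-1.04 0.06 0 0 0 -0.122;-1.18 0.08 0 0 0 -0.14;-1.26 0.09 0 0 0 -0.148;-1.26 0.09 0 0 0 -0.148;-1.04 0.06 -4 0 0 -0.122;-0.4 0.02 -6 0 0 -0.05;0 0 -6 0 0 0",
)

```text
time_s: 4.7
position: [0.4631, -0.138, 0.2333]
eef_rot: [-180.0, 0.0, 63.0]
wrist_force: [0.3, -0.3, -0.6]
finger_gap: -0.0004
gripper_force: 0.0
```

```bash
cat >> h.py <<'E'
C=np.array([.5395,-.1765])
def look(tag=""):
    """blue angle from the scene camera, with time; centroid of blob taken at z0"""
    t=read_state()["time_s"]; I=snapshot("scene"); p,k=blue("scene",I)
    P=onz("scene",p,.072)[:2]-C
    return t,np.degrees(np.arctan2(P[1],P[0])),np.hypot(*P),k
E
python3 - <<'E'
from h import *
s=read_state();print(s["position"],s["eef_rot"],s["time_s"])
for i in range(4):print(look())
cv2.imwrite("pics/b.png",snapshot("scene"))
E
```

```text
[ 0.46311064 -0.13803481  0.23330536] [-1.79986151e+02  2.48942520e-02  6.29938606e+01] 4.7
(4.7, np.float64(-0.6191754994952677), np.float64(0.09018431336220746), 131)
(4.75, np.float64(2.4072732653971123), np.float64(0.08979013617234533), 134)
(4.8, np.float64(5.694795672454569), np.float64(0.08981961661380902), 131)
(4.85, np.float64(8.588307995332654), np.float64(0.08955998648017242), 131)
```

The carousel spins at about 61°/s (1.07 rad/s), under the 120°/s limit. Now for the lamp.

Request:
apply_moves(
  steps="0 0 0 0 0 -0.157;0 0 0 0 0 -0.157;0 0 0 0 0 -0.157;5.4 1.1 0 0 0 0;5.4 1.1 0 0 0 0;5.4 1.1 0 0 0 0;5.4 1.1 0 0 0 0;5.4 1.1 0 0 0 0;5.4 1.1 0 0 0 0;0 0 3 0 0 0;0 0 0 0 0 0",
  grip=8.5,
)

```text
time_s: 6.32
position: [0.5295, 0.1859, 0.1988]
eef_rot: [-179.7, 0.1, 89.9]
wrist_force: [0.1, -0.6, 0.1]
finger_gap: 0.0847
gripper_force: 0.0
```

```bash
python3 - <<'E'
from h import *
s=read_state();p=s["position"];print(p,s["eef_rot"],s["time_s"],s["finger_gap"],s["q"])
for i in range(3):print(look())
S=snapshot("scene");T=snapshot("top")
print(proj("scene",[p,[.53,.187,.146]]),proj("top",[p,[.53,.187,.146]]))
o=np.hstack([cv2.resize(T[200:310,190:300],(400,400),interpolation=2),cv2.resize(S[150:250,290:390],(400,400),interpolation=2)])
cv2.imwrite("pics/c.png",o)
E
```

```text
[0.52950621 0.1858586  0.19881024] [-1.79734217e+02  1.20985365e-01  8.99372341e+01] 6.325 0.08470854122263981 [-11.72092438  42.65110271 -21.27160257  89.95797946  18.37058703
  51.170251   -39.59831646]
(6.325, np.float64(101.41095230251963), np.float64(0.0795854270966025), 113)
(6.375, np.float64(104.32455138518607), np.float64(0.07939266316073826), 117)
(6.425, np.float64(107.36469977485723), np.float64(0.0791493017482179), 114)
[[342.06522679 171.74569411]
 [342.09612835 188.26128358]] [[237.68224832 249.55543843]
 [240.51755137 252.74241633]]
```

View pics/c.png

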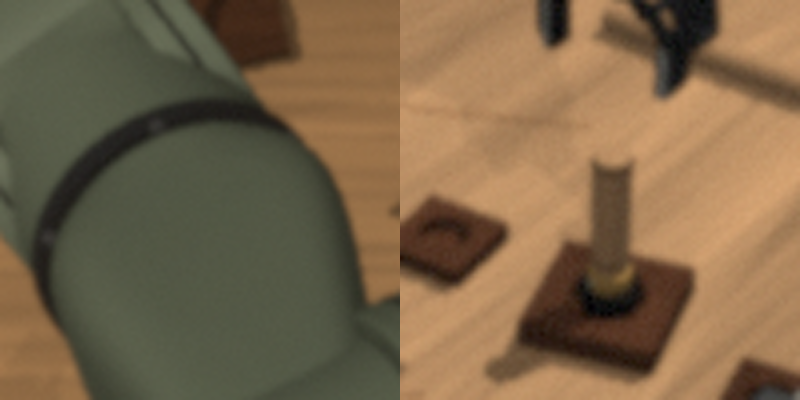

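The crop shows the handle top at scene (343,190.5), between the open fingertips at about (329,160) and (356,172). The lamp stands upright in the right block. I'll descend and grip.

Request:
apply_moves(
  steps="0 0.1 4 0 0 0;0 0 4 0 0 0;0 0 2.7 0 0 0;0 0 0 0 0 0",
)

```text
time_s: 7.08
position: [0.5313, 0.1858, 0.0937]
eef_rot: [-179.9, 0.0, 89.8]
wrist_force: [0.4, -0.1, 0.4]
finger_gap: 0.0851
gripper_force: 0.0
```

Request:
apply_moves(
  steps="0 0 0 0 0 0;0 0 0 0 0 0;0 0 0 0 0 0;0 0 0 0 0 0;0 0 0 0 0 0;0 0 0 0 0 0",
  grip=2.2,
  force=50,
)

```text
time_s: 7.82
position: [0.5318, 0.1864, 0.0951]
eef_rot: [180.0, -0.0, 89.9]
wrist_force: [-3.0, -0.9, 10.5]
finger_gap: 0.0269
gripper_force: 48.5
```

Request:
apply_moves(
  steps="0 0 -3 0 0 0;0 0 -5 0 0 0;0 0 -4 0 0 0;-4 0.1 0 0 0 0;-4 0.1 0 0 0 0;-4 0.1 0 0 0 0;-4 0.1 0 0 0 0;-4 0.1 0 0 0 0;-4 0.1 0 0 0 0;-3 0.1 0 0 0 0;0 0 0 0 0 0",
)

```text
time_s: 9.2
position: [0.5377, -0.0861, 0.2143]
eef_rot: [-180.0, 0.0, 89.7]
wrist_force: [0.5, 1.1, -1.9]
finger_gap: 0.0269
gripper_force: 49.9
```

```bash
python3 - <<'E'
from h import *
s=read_state();p=s["position"];print(p,s["eef_rot"],s["time_s"],s["finger_gap"],s["wrist_force"])
for i in range(4):print(look())
S=snapshot("scene"); print(proj("scene",[p,[p[0],p[1],p[2]-.089],[.5395,-.1765,.05]]))
cv2.imwrite("pics/d.png",cv2.resize(S[190:350,180:380],(800,640),interpolation=2)[:600])
E
```

```text
[ 0.53773207 -0.08612948  0.21427251] [-1.79979279e+02  4.54516860e-02  8.96592887e+01] 9.2 0.02692922824377991 [ 0.47492271  1.11559524 -1.89931207]
(9.2, np.float64(-91.53501702857875), np.float64(0.08707787269175288), 148)
(9.25, np.float64(-89.09798584221637), np.float64(0.08712982691217006), 147)
(9.3, np.float64(-86.48613210066473), np.float64(0.08745924731507511), 152)
(9.35, np.float64(-84.12754607451278), np.float64(0.08743593971715881), 150)
[[269.52649123 219.93843685]
 [272.69869142 249.08921734]
 [248.94119685 292.83963136]]
```

View pics/d.png

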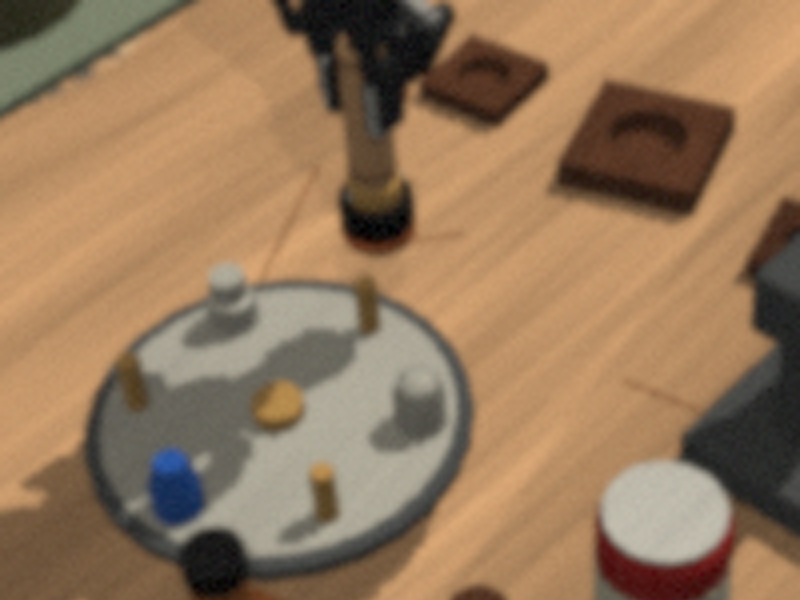

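The picture shows the lamp held upright, head at about scene (274,247), fingertips around (269,219), and the blue tip at about (224,312). The carousel is clear. The lamp axis looks a few mm off the TCP, so I'll fit that offset along with the spin model.

```bash
cat > data.txt <<'E'
4.7 -0.619 .09018
4.75 2.407 .08979
4.8 5.695 .08982
4.85 8.588 .08956
6.325 101.411 .07959
6.375 104.325 .07939
6.425 107.365 .07915
9.2 -91.535 .08708
9.25 -89.098 .08713
9.3 -86.486 .08746
9.35 -84.128 .08744
E
cat >> h.py <<'E'
from scipy.optimize import least_squares
def spin():
    D=np.loadtxt("data.txt"); t,a,r=D[:,0],np.radians(D[:,1]),D[:,2]
    X=C+np.c_[r*np.cos(a),r*np.sin(a)]
    th=lambda p,t:p[0]+p[1]*p[2]*(1-np.exp(-(np.asarray(t)-4.7)/p[2]))
    def res(p):
        A=th(p,t); return np.r_[((C+.085*np.c_[np.cos(A),np.sin(A)]+p[3:5]-X)*1000).ravel(),(p[2]-17)/4,p[3:5]*200]
    s=least_squares(res,[0,1.07,17,0,0],x_scale=[.1,.1,5,.003,.003])
    return s.x,th,s.fun
E
python3 - <<'E'
from h import *
x,th,f=spin();print(x,np.abs(f).round(1)); 
for t in(9.4,12,20,25): print(t,np.degrees(th(x,t))%360,x[1]*np.exp(-(t-4.7)/x[2]))
I=cv2.imread("pics/d.png").astype(int)
sub=I[150:262,325:430]; v=sub.max(2)
m=(v<75).astype(np.uint8); n,l,st,ce=cv2.connectedComponentsWithStats(m); k=1+st[1:,4].argmax(); print("dark head",st[k]+[325,150,0,0,0],ce[k]+[325,150])
o=(sub[:,:,2]-sub[:,:,0]);R=cv2.Rodrigues(cam("scene")[2])[0];print(R[0],R[1])
p=np.array([.53773,-.08613,.21427]); a=np.linspace(0,6.28,60)
for dy in(0,.004,.008):
    P=np.vstack([np.c_[p[0]+.022*np.cos(a),p[1]+dy+.022*np.sin(a),0*a+p[2]-.089+z] for z in(0,.03)])
    q=(proj("scene",P)-[180,190])*4+1.5; print(dy,q.min(0),q.max(0))
b=sub.copy();cv2.imwrite("pics/e.png",cv2.resize(I[90:270,300:460].astype(np.uint8),(533,600),interpolation=2))
E
```

```text
[ 2.41080533e-02  1.15867134e+00  1.74804066e+01  5.38568094e-03
 -3.07783793e-03] [0.2 0.1 0.4 0.1 0.2 0.2 0.2 0.2 0.  1.2 0.4 1.1 0.7 1.  0.  0.7 0.1 0.9
 0.1 0.8 0.  1.  0.1 1.1 0.6]
9.4 274.9731847429874 0.8855038134715914
12 37.54443996780071 0.7631226797878515
20 318.22472187379367 0.48287776396868726
25 78.53361483828098 0.36275548337178426
dark head [ 342  188   69   58 2505] [377.45908184 220.69301397]
[ 0.76614348  0.64263254 -0.00689868] [ 0.42916768 -0.51958289 -0.73881576]
0 [330.10104426 175.01209859] [409.59835982 263.67651472]
0.004 [335.03264339 171.56634736] [414.27728418 260.01275323]
0.008 [339.9446412  168.13446681] [418.9377677 256.3636783]
```

View pics/e.png

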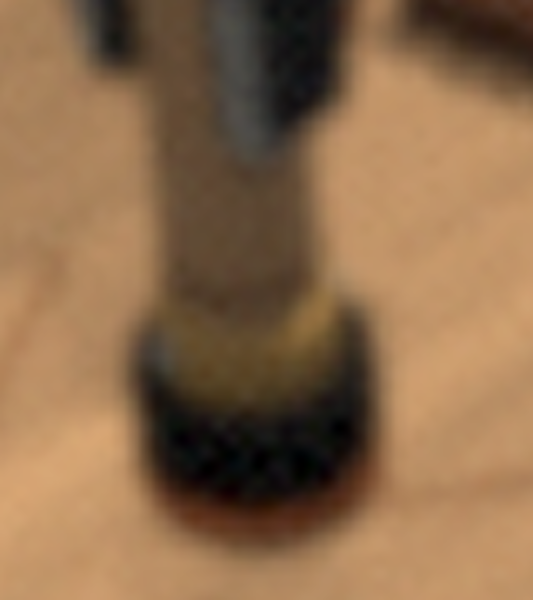

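The e.png crop shows the head spanning e-pixels x 140–378 with its bottom at y 548. The lamp face therefore sits about 5–6 mm towards +y from the TCP line and is upright. I'll refine the spin, then generate the tracking rows.

```bash
cat >> h.py <<'E'
OFF=np.array([0,.005])
def plan(n,wait=0,z=None,off=OFF,lead=0.0):
    s=read_state(); t0=s["time_s"]; x,th,_=spin()
    y=np.radians(s["eef_rot"][2]); ex=np.array([np.cos(y),np.sin(y)]); ey=np.array([np.sin(y),-np.cos(y)])
    cur=s["position"][:2].copy(); rows=[]
    for k in range(1,n+1):
        A=th(x,t0+wait+k/8+lead); P=C+.085*np.array([np.cos(A),np.sin(A)])-off
        d=(P-cur)*100; a,b=round(d@ex,2),round(d@ey,2); cur=cur+(a*ex+b*ey)/100; rows.append(f"{a:g} {b:g} 0 0 0 0")
    print("t",t0,"theta",np.degrees(th(x,t0+wait))%360,"w",x[1]*np.exp(-(t0-4.7)/x[2]),"tau",x[2],"pos",s["position"],s["eef_rot"])
    A=th(x,t0); print("err mm",(s["position"][:2]+off-C-.085*np.array([np.cos(A),np.sin(A)]))*1000)
    print(";".join(rows))
E
python3 - <<'E'
from h import *
for i in range(8):
    l=look(); print(l[1:]); open("data.txt","a").write("%.4f %.3f %.5f\n"%l[:3])
x,th,f=spin();print(x,np.abs(f).max())
t=read_state()["time_s"];print(t,[(round(t+d,2),round(np.degrees(th(x,t+d))%360,1)) for d in np.arange(0,4.2,.125)])
E
```

```text
(np.float64(-79.14906903664465), np.float64(0.08779684748894163), 149)
(np.float64(-76.63345112703824), np.float64(0.08848923770093553), 146)
(np.float64(-74.00422049705436), np.float64(0.08861505933120402), 148)
(np.float64(-72.06675905532133), np.float64(0.08848801622153706), 145)
(np.float64(-69.5277263810547), np.float64(0.08813002579483935), 136)
(np.float64(-67.59126941916809), np.float64(0.0875101447597528), 139)
(np.float64(-65.17583754716152), np.float64(0.08706111035442422), 128)
(np.float64(-63.07664978162511), np.float64(0.08684934684846193), 128)
[ 1.28862154e-02  1.16849871e+00  1.67488153e+01  5.04730589e-03
 -2.25112324e-03] 2.0538998555033605
9.85 [(np.float64(9.85), np.float64(297.6)), (np.float64(9.98), np.float64(303.7)), (np.float64(10.1), np.float64(309.8)), (np.float64(10.22), np.float64(315.8)), (np.float64(10.35), np.float64(321.8)), (np.float64(10.48), np.float64(327.8)), (np.float64(10.6), np.float64(333.7)), (np.float64(10.72), np.float64(339.5)), (np.float64(10.85), np.float64(345.3)), (np.float64(10.98), np.float64(351.1)), (np.float64(11.1), np.float64(
[... 202 characters left out ...]
np.float64(11.85), np.float64(30.4)), (np.float64(11.98), np.float64(35.8)), (np.float64(12.1), np.float64(41.2)), (np.float64(12.22), np.float64(46.6)), (np.float64(12.35), np.float64(51.9)), (np.float64(12.48), np.float64(57.2)), (np.float64(12.6), np.float64(62.4)), (np.float64(12.72), np.float64(67.6)), (np.float64(12.85), np.float64(72.8)), (np.float64(12.98), np.float64(77.9)), (np.float64(13.1), np.float64(83.0)), (np.float64(13.22), np.float64(88.0)), (np.float64(13.35), np.float64(93.0)), (np.float64(13.48), np.float64(98.0)), (np.float64(13.6), np.float64(103.0)), (np.float64(13.72), np.float64(107.9)), (np.float64(13.85), np.float64(112.7)), (np.float64(13.98), np.float64(117.6))]
```

Request:
apply_moves(
  steps="0 0 1 0 0 0;0 0 0 0 0 0;0 0 0 0 0 0;0 0 0 0 0 0;0 0 0 0 0 0;0 0 0 0 0 0;0 0 0 0 0 0;0 0 0 0 0 0;0 0 0 0 0 0;0 0 0 0 0 0;0 0 0 0 0 0;0 0 0 0 0 0",
)

```text
time_s: 11.35
position: [0.538, -0.0838, 0.2043]
eef_rot: [-180.0, -0.0, 89.9]
wrist_force: [-1.2, -0.4, -2.3]
finger_gap: 0.0268
gripper_force: 49.9
```

```bash
python3 - <<'E'
from h import *
for i in range(10):
    l=look(); print(l); open("data.txt","a").write("%.4f %.3f %.5f\n"%l[:3])
x,th,f=spin();print(x,f.round(1))
plan(8,wait=0.75)
E
```

```text
(11.35, np.float64(6.945950370788671), np.float64(0.08938137670694657), 130)
(11.4, np.float64(8.906464744623948), np.float64(0.08943293379458664), 129)
(11.45, np.float64(11.06547809845645), np.float64(0.08932296531112448), 127)
(11.5, np.float64(13.372858545515268), np.float64(0.08878294879234862), 126)
(11.55, np.float64(15.242111513219848), np.float64(0.08893730385686695), 129)
(11.6, np.float64(17.567061155541236), np.float64(0.08876119904256957), 128)
(11.65, np.float64(19.94861757406589), np.float64(0.08822241428120638), 125)
(11.7, np.float64(22.04289513678252), np.float64(0.08824276276580606), 125)
(11.75, np.float64(24.14358615967421), np.float64(0.08785475636995697), 130)
(11.8, np.float64(26.247086188129728), np.float64(0.0876839914294369), 122)
[ 1.37903535e-02  1.16477400e+00  1.72043894e+01  4.78224967e-03
 -2.35374392e-03] [-0.4 -0.2 -0.1 -0.  -0.3 -0.3 -0.3  0.1 -0.4  2.  -0.9  1.9 -1.1  1.8
 -0.2  0.  -0.1 -0.2 -0.3 -0.1 -0.1 -0.3 -0.2 -0.3 -0.4  0.1 -0.7 -0.
  0.  -0.1  0.  -0.7  1.  -1.1  1.2 -1.7  1.8 -1.7  0.  -0.  -0.2  0.2
 -0.2  0.2  0.3  0.  -0.1  0.4 -0.   0.1  0.5 -0.1  0.3 -0.1  0.5  0.
  0.5  0.1  0.1  1.  -0.5]
t 11.85 theta 63.54575773381214 w 0.7686922844338965 tau 17.204389433115324 pos [ 0.53803108 -0.08378482  0.20431871] [ 1.79999859e+02 -6.10370413e-03  8.98487067e+01]
err mm [-74.15698368  53.65334005]
-1.84 3.23 0 0 0 0;0.25 -0.74 0 0 0 0;0.17 -0.74 0 0 0 0;0.11 -0.76 0 0 0 0;0.04 -0.75 0 0 0 0;-0.03 -0.76 0 0 0 0;-0.09 -0.73 0 0 0 0;-0.16 -0.73 0 0 0 0
```

Request:
apply_moves(
  steps="-0.46 0.81 0 0 0 0;-0.46 0.81 0 0 0 0;-0.46 0.81 0 0 0 0;-0.46 0.8 0 0 0 0;0 0 0 0 0 0;0 0 0 0 0 0;0 0 0 0 0 0;0.25 -0.74 0 0 0 0;0.17 -0.74 0 0 0 0;0.11 -0.76 0 0 0 0;0.04 -0.75 0 0 0 0;-0.03 -0.76 0 0 0 0",
)

```text
time_s: 13.35
position: [0.5322, -0.0968, 0.2043]
eef_rot: [180.0, -0.0, 89.8]
wrist_force: [-0.3, 0.2, -1.8]
finger_gap: 0.0266
gripper_force: 49.9
```

```bash
python3 - <<'E'
from h import *
plan(12)
s=read_state()["position"]
S=snapshot("scene");cv2.imwrite("pics/f_raw.png",S)
x,th,f=spin();A=th(x,read_state()["time_s"]-.05);b=np.r_[C+.085*np.array([np.cos(A),np.sin(A)]),.09]
print(proj("scene",[b,b+[0,0,.025],[s[0],s[1]+.005,s[2]-.089]]),blue("scene",S))
cx,cy=proj("scene",[b])[0].astype(int)
cv2.imwrite("pics/f.png",cv2.resize(S[cy-50:cy+30,cx-40:cx+40],(600,600),interpolation=2));print(cx,cy)
plan(12)
E
```

```text
t 13.35 theta 94.48945220055379 w 0.7045108180889226 tau 17.204389433115324 pos [ 0.53224196 -0.09682883  0.20434396] [ 1.79999582e+02 -2.70676477e-03  8.98484412e+01]
err mm [-0.60461565 -0.06802954]
-0.09 -0.68 0 0 0 0;-0.15 -0.72 0 0 0 0;-0.22 -0.71 0 0 0 0;-0.27 -0.67 0 0 0 0;-0.33 -0.65 0 0 0 0;-0.38 -0.61 0 0 0 0;-0.43 -0.57 0 0 0 0;-0.47 -0.53 0 0 0 0;-0.5 -0.49 0 0 0 0;-0.55 -0.44 0 0 0 0;-0.57 -0.39 0 0 0 0;-0.6 -0.34 0 0 0 0
[[270.78240157 260.14224317]
 [269.90957071 252.60727043]
 [269.6961849  252.40550865]] ((np.float64(271.18918918918916), np.float64(267.0450450450451)), 111)
270 260
t 13.4 theta 96.50479707396448 w 0.7024663163795797 tau 17.204389433115324 pos [ 0.53151157 -0.09699876  0.20437983] [-1.79967769e+02  9.07590162e-03  8.98370617e+01]
err mm [1.64091756 0.04843575]
-0.12 -0.9 0 0 0 0;-0.18 -0.71 0 0 0 0;-0.24 -0.7 0 0 0 0;-0.3 -0.66 0 0 0 0;-0.35 -0.63 0 0 0 0;-0.4 -0.6 0 0 0 0;-0.44 -0.55 0 0 0 0;-0.49 -0.52 0 0 0 0;-0.52 -0.47 0 0 0 0;-0.56 -0.42 0 0 0 0;-0.58 -0.37 0 0 0 0;-0.61 -0.32 0 0 0 0
```

View pics/f.png

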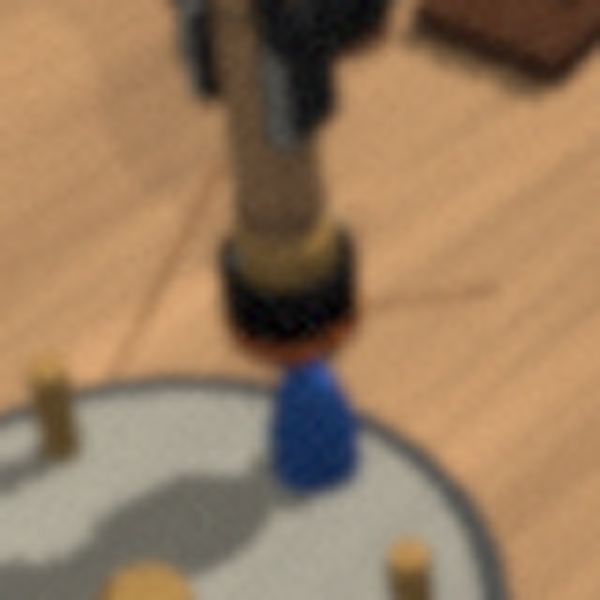

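The f.png crop shows the lamp right above the blue tip: head axis at x≈292, tip axis at x≈303–310 extrapolated, about 2–3 mm off, and upright. I'll trim it by about 2 mm and keep following.

```bash
sed -i 's/^OFF=.*/OFF=np.array([-.0015,.0035])/' h.py; python3 -c "
from h import *
plan(12)"
```

```text
t 13.4 theta 96.50479707396448 w 0.7024663163795797 tau 17.204389433115324 pos [ 0.53151157 -0.09699876  0.20437983] [-1.79967769e+02  9.07590162e-03  8.98370617e+01]
err mm [ 0.14091756 -1.45156425]
0.03 -0.75 0 0 0 0;-0.18 -0.71 0 0 0 0;-0.24 -0.7 0 0 0 0;-0.3 -0.66 0 0 0 0;-0.35 -0.63 0 0 0 0;-0.4 -0.6 0 0 0 0;-0.44 -0.55 0 0 0 0;-0.49 -0.52 0 0 0 0;-0.52 -0.47 0 0 0 0;-0.56 -0.42 0 0 0 0;-0.58 -0.37 0 0 0 0;-0.61 -0.32 0 0 0 0
```

Request:
apply_moves(
  steps="0.03 -0.75 0 0 0 0;-0.18 -0.71 0 0 0 0;-0.24 -0.7 0 0 0 0;-0.3 -0.66 0 0 0 0;-0.35 -0.63 0 0 0 0;-0.4 -0.6 0 0 0 0;-0.44 -0.55 0 0 0 0;-0.49 -0.52 0 0 0 0;-0.52 -0.47 0 0 0 0;-0.56 -0.42 0 0 0 0;-0.58 -0.37 0 0 0 0;-0.61 -0.32 0 0 0 0",
)

```text
time_s: 14.9
position: [0.4655, -0.1434, 0.2043]
eef_rot: [180.0, -0.0, 89.8]
wrist_force: [0.3, -0.7, -2.8]
finger_gap: 0.0272
gripper_force: 49.9
```

```bash
cat > chk.py <<'E'
from h import *
import sys
s=read_state();p=s["position"]
S=snapshot("scene");cv2.imwrite(f"pics/{sys.argv[1]}_raw.png",S)
x,th,f=spin();A=th(x,s["time_s"]);b=np.r_[C+.085*np.array([np.cos(A),np.sin(A)]),.09]
q=proj("scene",[b,b-[0,0,.04],[p[0]+OFF[0],p[1]+OFF[1],p[2]-.089]]);cx,cy=q[0].astype(int)
print("crop px: tip top, tip foot, face",((q-[cx-40,cy-50])*7.5).round())
cv2.imwrite(f"pics/{sys.argv[1]}.png",cv2.resize(S[cy-50:cy+30,cx-40:cx+40],(600,600),interpolation=2))
h=cv2.cvtColor(S,cv2.COLOR_BGR2HSV);m=cv2.inRange(h,(105,150,60),(130,255,255));m[:cy-15]=0;m[cy+40:]=0;m[:,:cx-30]=0;m[:,cx+30:]=0
ys,xs=np.nonzero(m)
if len(xs): lo=ys>ys.max()-6; print("blue lower part x centre",(xs[lo].min()+xs[lo].max())/2*7.5-(cx-40)*7.5+3.5,"bottom",(ys.max()-cy+50)*7.5+7,len(xs))
plan(12)
E
python3 chk.py g
```

```text
crop px: tip top, tip foot, face [[303. 382.]
 [319. 469.]
 [294. 327.]]
blue lower part x centre 311.0 bottom 494.5 108
t 14.95 theta 156.16204223221405 w 0.6419459849415603 tau 17.204389433115324 pos [ 0.46507343 -0.14429526  0.20426317] [-1.79978939e+02  2.29722457e-02  8.97947787e+01]
err mm [1.82225723 1.35187926]
-0.77 -0.43 0 0 0 0;-0.64 -0.19 0 0 0 0;-0.66 -0.15 0 0 0 0;-0.66 -0.09 0 0 0 0;-0.66 -0.03 0 0 0 0;-0.65 0.01 0 0 0 0;-0.65 0.06 0 0 0 0;-0.63 0.11 0 0 0 0;-0.63 0.16 0 0 0 0;-0.6 0.2 0 0 0 0;-0.58 0.25 0 0 0 0;-0.56 0.29 0 0 0 0
```

View pics/g.png

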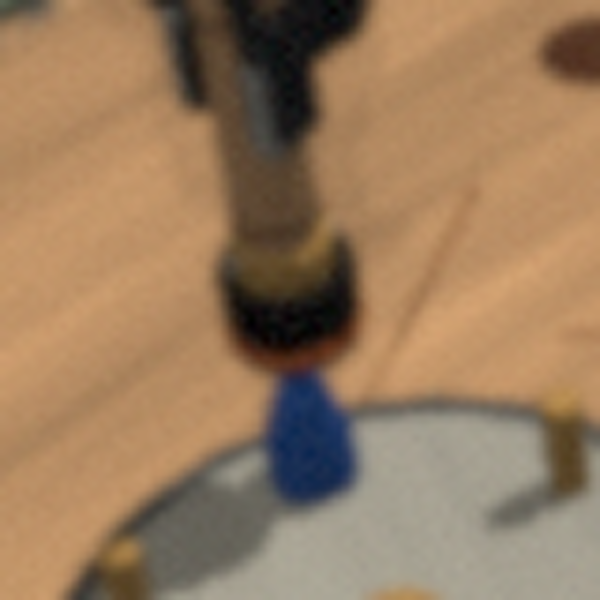

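The g.png crop shows the lamp head (x≈292) centred over the blue tip (foot at x≈311 and the vertical leaning left), so it is aligned within 1–2 mm. I'll continue.

Request:
apply_moves(
  steps="-0.77 -0.43 0 0 0 0;-0.64 -0.19 0 0 0 0;-0.66 -0.15 0 0 0 0;-0.66 -0.09 0 0 0 0;-0.66 -0.03 0 0 0 0;-0.65 0.01 0 0 0 0;-0.65 0.06 0 0 0 0;-0.63 0.11 0 0 0 0;-0.63 0.16 0 0 0 0;-0.6 0.2 0 0 0 0;-0.58 0.25 0 0 0 0;-0.56 0.29 0 0 0 0",
)

```text
time_s: 16.45
position: [0.4676, -0.2202, 0.2043]
eef_rot: [180.0, -0.0, 89.9]
wrist_force: [-0.3, -0.3, -2.2]
finger_gap: 0.0271
gripper_force: 49.9
```

```bash
python3 chk.py i
```

```text
crop px: tip top, tip foot, face [[302. 377.]
 [323. 464.]
 [292. 319.]]
blue lower part x centre 318.5 bottom 494.5 123
t 16.5 theta 210.67957297929502 w 0.5866397263095438 tau 17.204389433115324 pos [ 0.46777462 -0.2209571   0.20421294] [1.79994347e+02 1.03113940e-02 8.98127641e+01]
err mm [-0.12247189  2.41298397]
-0.76 0.35 0 0 0 0;-0.49 0.37 0 0 0 0;-0.46 0.41 0 0 0 0;-0.43 0.43 0 0 0 0;-0.39 0.46 0 0 0 0;-0.36 0.48 0 0 0 0;-0.32 0.5 0 0 0 0;-0.28 0.52 0 0 0 0;-0.24 0.53 0 0 0 0;-0.21 0.55 0 0 0 0;-0.16 0.55 0 0 0 0;-0.13 0.56 0 0 0 0
```

Request:
apply_moves(
  steps="-0.76 0.35 0 0 0 0;-0.49 0.37 0 0 0 0;-0.46 0.41 0 0 0 0;-0.43 0.43 0 0 0 0;-0.39 0.46 0 0 0 0;-0.36 0.48 0 0 0 0;-0.32 0.5 0 0 0 0;-0.28 0.52 0 0 0 0;-0.24 0.53 0 0 0 0;-0.21 0.55 0 0 0 0;-0.16 0.55 0 0 0 0;-0.13 0.56 0 0 0 0",
)

```text
time_s: 18.0
position: [0.5247, -0.2624, 0.2043]
eef_rot: [-180.0, -0.0, 89.9]
wrist_force: [-0.2, -0.4, -1.4]
finger_gap: 0.027
gripper_force: 49.9
```

```bash
python3 chk.py j
```

```text
crop px: tip top, tip foot, face [[304. 382.]
 [326. 468.]
 [293. 323.]]
blue lower part x centre 337.25 bottom 502.0 132
t 18.05 theta 260.50019662483624 w 0.5360983268956279 tau 17.204389433115324 pos [ 0.5252836  -0.26243297  0.20421971] [ 1.79978494e+02 -1.23463832e-02  8.98556452e+01]
err mm [-1.68764413  1.40135786]
-0.21 0.73 0 0 0 0;-0.04 0.56 0 0 0 0;0 0.56 0 0 0 0;0.04 0.56 0 0 0 0;0.07 0.54 0 0 0 0;0.11 0.54 0 0 0 0;0.14 0.52 0 0 0 0;0.17 0.52 0 0 0 0;0.21 0.49 0 0 0 0;0.23 0.48 0 0 0 0;0.26 0.46 0 0 0 0;0.28 0.44 0 0 0 0
```

```bash
cat > ph.py <<'E'
from h import *
import sys
x,th,f=spin()
L=[("f",13.35),("g",14.9),("i",16.45),("j",18.0)]+[(a.split(":")[0],float(a.split(":")[1])) for a in sys.argv[1:]]
d=cv2.imread("pics/d.png");full=np.zeros((480,640,3),np.uint8);full[190:340,180:380]=cv2.resize(d,(200,150),interpolation=cv2.INTER_AREA)
for n,t in [("d",9.4)]+L:
    I=(full if n=="d" else cv2.imread(f"pics/{n}_raw.png")).astype(float)
    A=th(x,t);u=np.array([np.cos(A),np.sin(A)]);T=np.array([-u[1],u[0]])
    q=proj("scene",[np.r_[C+.085*u,.06],np.r_[C+.085*u+T*.001,.06],np.r_[C+.085*u+u*.001,.06]])
    cx,cy=q[0].round().astype(int); w=np.clip(I[...,0]-(I[...,2]+I[...,1])/2-15,0,None)
    w=w[cy-4:cy+9,cx-14:cx+15]; X=np.arange(cx-14,cx+15)
    # foot y: lower edge
    ys=np.arange(cy-4,cy+9); prof=w.sum(1); 
    lo=np.interp(-.5*prof[:6].max(),-prof[5:],ys[5:]) 
    print(n,t,"theta",round(np.degrees(A)%360),"dx px",round((w.sum(0)@X)/w.sum()-q[0,0],2),"lower edge-pred",round(lo-q[0,1],2),"px per mm T",(q[1]-q[0]).round(2),"R",(q[2]-q[0]).round(2))
E
python3 ph.py
```

```text
d 9.4 theta 275 dx px 0.35 lower edge-pred 5.28 px per mm T [0.32 0.2 ] R [-0.31  0.29]
f 13.35 theta 94 dx px -0.31 lower edge-pred 4.51 px per mm T [-0.31 -0.17] R [ 0.26 -0.24]
g 14.9 theta 154 dx px -0.99 lower edge-pred 5.16 px per mm T [-0.39  0.12] R [-0.12 -0.26]
i 16.45 theta 209 dx px -0.51 lower edge-pred 6.16 px per mm T [-0.15  0.3 ] R [-0.4  -0.06]
j 18.0 theta 259 dx px 1.26 lower edge-pred 6.4 px per mm T [0.22 0.26] R [-0.39  0.21]
```

The tip runs progressively ahead of the model, by about 4 mm now. I'll feed these phases back into the fit.

```bash
python3 - <<'E'
from h import *
x,th,f=spin()
with open("data.txt","a") as g:
    for t,mm in((13.35,1),(14.9,2.4),(16.45,3.1),(18.0,4.6)):
        A=th(x,t)+mm/85; P=.085*np.array([np.cos(A),np.sin(A)])+x[3:5]
        for i in range(4): g.write("%.4f %.3f %.5f\n"%(t,np.degrees(np.arctan2(P[1],P[0])),np.hypot(*P)))
y,th2,_=spin();print(y)
for t in(9.4,11.5,13.35,14.9,16.45,18,20): print(t,(th2(y,t)-th(x,t))*85)
plan(12)
E
```

```text
[ 1.83920224e-02  1.15862698e+00  1.77035127e+01  4.89622456e-03
 -2.47960523e-03]
9.4 -0.2651256179348227
11.5 0.3462921164178212
13.35 1.2080612342889108
14.9 2.1122165797977033
16.45 3.1468709041571596
18 4.283311401127543
20 5.8603539794123805
t 18.05 theta 263.4130979233413 w 0.5450640512769316 tau 17.70351269049284 pos [ 0.5252836  -0.26243297  0.20421971] [ 1.79978494e+02 -1.23463832e-02  8.98556452e+01]
err mm [-5.96604777  2.00594982]
-0.24 1.17 0 0 0 0;-0.01 0.58 0 0 0 0;0.03 0.56 0 0 0 0;0.07 0.56 0 0 0 0;0.11 0.55 0 0 0 0;0.14 0.54 0 0 0 0;0.17 0.53 0 0 0 0;0.21 0.51 0 0 0 0;0.23 0.49 0 0 0 0;0.27 0.47 0 0 0 0;0.29 0.45 0 0 0 0;0.32 0.43 0 0 0 0
```

Request:
apply_moves(
  steps="-0.24 1.17 0 0 0 0;-0.01 0.58 0 0 0 0;0.03 0.56 0 0 0 0;0.07 0.56 0 0 0 0;0.11 0.55 0 0 0 0;0.14 0.54 0 0 0 0;0.17 0.53 0 0 0 0;0.21 0.51 0 0 0 0;0.23 0.49 0 0 0 0;0.27 0.47 0 0 0 0;0.29 0.45 0 0 0 0;0.32 0.43 0 0 0 0",
)

```text
time_s: 19.55
position: [0.5931, -0.2464, 0.2043]
eef_rot: [-180.0, -0.0, 89.8]
wrist_force: [0.6, 0.4, -2.3]
finger_gap: 0.027
gripper_force: 49.9
```

```bash
python3 chk.py k; python3 ph.py k:19.55
```

```text
crop px: tip top, tip foot, face [[301. 382.]
 [318. 468.]
 [289. 323.]]
blue lower part x centre 318.5 bottom 502.0 134
t 19.6 theta 309.7608450643494 w 0.4993713798486907 tau 17.70351269049284 pos [ 0.59354129 -0.24577661  0.20425867] [ 1.79986555e+02 -2.92664509e-02  8.98877064e+01]
err mm [-1.82339295 -0.4353448 ]
0.4 0.58 0 0 0 0;0.37 0.37 0 0 0 0;0.39 0.34 0 0 0 0;0.41 0.32 0 0 0 0;0.42 0.29 0 0 0 0;0.44 0.26 0 0 0 0;0.45 0.23 0 0 0 0;0.46 0.21 0 0 0 0;0.47 0.17 0 0 0 0;0.47 0.15 0 0 0 0;0.48 0.12 0 0 0 0;0.48 0.09 0 0 0 0
d 9.4 theta 275 dx px 0.44 lower edge-pred 5.33 px per mm T [0.32 0.2 ] R [-0.31  0.29]
f 13.35 theta 95 dx px 0.07 lower edge-pred 4.71 px per mm T [-0.32 -0.16] R [ 0.26 -0.24]
g 14.9 theta 156 dx px -0.17 lower edge-pred 4.9 px per mm T [-0.39  0.13] R [-0.13 -0.26]
i 16.45 theta 211 dx px -0.03 lower edge-pred 5.2 px per mm T [-0.14  0.31] R [-0.4  -0.05]
j 18.0 theta 262 dx px 0.32 lower edge-pred 5.29 px per mm T [0.24 0.25] R [-0.37  0.23]
k 19.55 theta 308 dx px 0.1 lower edge-pred 5.43 px per mm T [0.45 0.01] R [-0.07  0.36]
```

The model now fits to about 0.3 px everywhere. I'll continue.

Request:
apply_moves(
  steps="0.4 0.58 0 0 0 0;0.37 0.37 0 0 0 0;0.39 0.34 0 0 0 0;0.41 0.32 0 0 0 0;0.42 0.29 0 0 0 0;0.44 0.26 0 0 0 0;0.45 0.23 0 0 0 0;0.46 0.21 0 0 0 0;0.47 0.17 0 0 0 0;0.47 0.15 0 0 0 0;0.48 0.12 0 0 0 0;0.48 0.09 0 0 0 0",
)

```text
time_s: 21.1
position: [0.6243, -0.194, 0.2043]
eef_rot: [-180.0, -0.0, 89.9]
wrist_force: [0.0, -0.4, -2.5]
finger_gap: 0.0266
gripper_force: 49.9
```

```bash
python3 chk.py l; python3 ph.py l:21.1|tail -1
```

```text
crop px: tip top, tip foot, face [[305. 379.]
 [317. 466.]
 [294. 322.]]
blue lower part x centre 314.75 bottom 502.0 129
t 21.15 theta 352.2232646432261 w 0.4575091210432564 tau 17.70351269049284 pos [ 0.62443103 -0.19322527  0.20429482] [ 1.79998501e+02 -3.29608871e-02  8.98906062e+01]
err mm [-0.78721059 -1.72364035]
0.65 0.13 0 0 0 0;0.48 0.02 0 0 0 0;0.48 -0 0 0 0 0;0.48 -0.03 0 0 0 0;0.46 -0.06 0 0 0 0;0.46 -0.08 0 0 0 0;0.46 -0.1 0 0 0 0;0.44 -0.13 0 0 0 0;0.43 -0.16 0 0 0 0;0.42 -0.17 0 0 0 0;0.41 -0.19 0 0 0 0;0.39 -0.22 0 0 0 0
l 21.1 theta 351 dx px -0.41 lower edge-pred 6.12 px per mm T [ 0.36 -0.23] R [0.26 0.26]
```

Request:
apply_moves(
  steps="0.6 0.13 0 0 0 0;0.47 0.02 0 0 0 0;0.47 0 0 0 0 0;0.47 -0.03 0 0 0 0;0.46 -0.06 0 0 0 0;0.46 -0.08 0 0 0 0;0.46 -0.1 0 0 0 0;0.44 -0.13 0 0 0 0;0.43 -0.16 0 0 0 0;0.42 -0.17 0 0 0 0;0.41 -0.19 0 0 0 0;0.39 -0.22 0 0 0 0",
)

```text
time_s: 22.65
position: [0.6143, -0.1392, 0.2043]
eef_rot: [-180.0, -0.0, 89.9]
wrist_force: [-0.8, 0.0, -3.5]
finger_gap: 0.0268
gripper_force: 49.9
```

```bash
python3 chk.py m; python3 ph.py l:21.1 m:22.65|tail -2
```

```text
crop px: tip top, tip foot, face [[306. 382.]
 [314. 469.]
 [296. 327.]]
blue lower part x centre 314.75 bottom 509.5 127
t 22.7 theta 31.126063327420297 w 0.4191561717077082 tau 17.70351269049284 pos [ 0.61418924 -0.1386751   0.20437368] [-1.79995517e+02 -2.12750691e-02  8.98782197e+01]
err mm [ 0.42651656 -2.61353326]
0.63 -0.28 0 0 0 0;0.36 -0.26 0 0 0 0;0.34 -0.27 0 0 0 0;0.33 -0.29 0 0 0 0;0.31 -0.31 0 0 0 0;0.29 -0.31 0 0 0 0;0.27 -0.33 0 0 0 0;0.25 -0.34 0 0 0 0;0.23 -0.34 0 0 0 0;0.22 -0.36 0 0 0 0;0.2 -0.36 0 0 0 0;0.17 -0.37 0 0 0 0
l 21.1 theta 351 dx px -0.41 lower edge-pred 6.12 px per mm T [ 0.36 -0.23] R [0.26 0.26]
m 22.65 theta 30 dx px -0.11 lower edge-pred 6.67 px per mm T [ 0.1  -0.32] R [0.42 0.06]
```

Request:
apply_moves(
  steps="0.4 -0.22 0 0 0 0;0.35 -0.25 0 0 0 0;0.34 -0.27 0 0 0 0;0.33 -0.28 0 0 0 0;0.31 -0.3 0 0 0 0;0.29 -0.31 0 0 0 0;0.27 -0.32 0 0 0 0;0.25 -0.33 0 0 0 0;0.23 -0.34 0 0 0 0;0.22 -0.35 0 0 0 0;0.2 -0.35 0 0 0 0;0.17 -0.36 0 0 0 0",
)

```text
time_s: 24.2
position: [0.5775, -0.1057, 0.2043]
eef_rot: [180.0, -0.0, 89.8]
wrist_force: [0.6, -0.7, -2.2]
finger_gap: 0.0269
gripper_force: 49.9
```

```bash
python3 chk.py n; python3 ph.py n:24.2|tail -1
```

```text
crop px: tip top, tip foot, face [[301. 380.]
 [310. 467.]
 [292. 331.]]
blue lower part x centre 318.5 bottom 509.5 120
t 24.25 theta 66.76764382312547 w 0.38401834673816376 tau 17.70351269049284 pos [ 0.57724165 -0.10545176  0.20436668] [-1.79991122e+02 -1.04250749e-02  8.98626155e+01]
err mm [ 2.71247592 -3.55933812]
0.51 -0.65 0 0 0 0;0.13 -0.38 0 0 0 0;0.11 -0.39 0 0 0 0;0.09 -0.38 0 0 0 0;0.08 -0.39 0 0 0 0;0.05 -0.39 0 0 0 0;0.04 -0.39 0 0 0 0;0.02 -0.38 0 0 0 0;0.01 -0.39 0 0 0 0;-0.02 -0.38 0 0 0 0;-0.03 -0.38 0 0 0 0;-0.05 -0.37 0 0 0 0
n 24.2 theta 66 dx px 1.42 lower edge-pred 6.91 px per mm T [-0.16 -0.27] R [ 0.39 -0.13]
```

Request:
apply_moves(
  steps="0.08 -0.15 0 0 0 0;0.14 -0.34 0 0 0 0;0.14 -0.35 0 0 0 0;0.13 -0.36 0 0 0 0;0.11 -0.36 0 0 0 0;0.09 -0.36 0 0 0 0;0.08 -0.37 0 0 0 0;0.05 -0.37 0 0 0 0;0.04 -0.37 0 0 0 0;0.02 -0.37 0 0 0 0;0.01 -0.37 0 0 0 0;-0.02 -0.37 0 0 0 0",
)

```text
time_s: 25.75
position: [0.5362, -0.097, 0.2043]
eef_rot: [180.0, -0.0, 89.9]
wrist_force: [-0.1, 0.0, -1.9]
finger_gap: 0.0271
gripper_force: 49.9
```

```bash
python3 chk.py o|head -3; python3 ph.py o:25.75|tail -1; python3 -c "
from h import *
s=read_state();print(s['time_s'],s['position'],s['eef_rot'])"
```

```text
crop px: tip top, tip foot, face [[307. 377.]
 [317. 464.]
 [314. 332.]]
o 25.75 theta 98 dx px 3.3 lower edge-pred 6.44 px per mm T [-0.33 -0.15] R [ 0.24 -0.25]
25.8 [ 0.53579606 -0.09706907  0.20434066] [-1.79983963e+02  1.43929577e-03  8.98498812e+01]
```

The tip is at about 91.6° and the lamp at about 93°, so the following ran over 12 s, of which the last 7.5 s were within a few mm. Now back to the holder.

Request:
apply_moves(
  steps="0 0 -1 0 0 0;2 -0.1 -1 0 0 0;4 -0.05 0 0 0 0;4 -0.05 0 0 0 0;4 -0.05 0 0 0 0;4 -0.05 0 0 0 0;4 -0.05 0 0 0 0;4 -0.05 0 0 0 0;2.3 0 0 0 0 0;0 0 0 0 0 0;0 0 0 0 0 0",
)

```text
time_s: 27.18
position: [0.533, 0.186, 0.2247]
eef_rot: [180.0, 0.0, 89.9]
wrist_force: [-0.7, 0.4, -2.3]
finger_gap: 0.0266
gripper_force: 49.9
```

```bash
python3 - <<'E'
from h import *
s=read_state();p=s["position"];print(s["time_s"],p,s["eef_rot"])
S=snapshot("scene");cv2.imwrite("pics/r_raw.png",S)
# before (start image) head position in holder vs now: projected face for the grip pose
print(proj("scene",[[p[0]+OFF[0],p[1]+OFF[1],p[2]-.089],[.530,.190,.006],[.530,.190,.022]]))
# stand top face segmentation: dark brown component near (342,226) with lamp away (d.png) 
d=cv2.imread("pics/d.png");h=cv2.cvtColor(d,cv2.COLOR_BGR2HSV)
m=(h[60:230,530:760,2]<105).astype(np.uint8);n,l,st,ce=cv2.connectedComponentsWithStats(m);k=1+st[1:,4].argmax()
c=max(cv2.findContours((l==k).astype(np.uint8),0,2)[0],key=cv2.contourArea);hu=cv2.convexHull(c);ap=cv2.approxPolyDP(hu,6,True)[:,0]+[530,60];print(ap.tolist())
print("now",((np.array(ap)-1.5)/4+[180,190]).round(1).tolist())
E
```

```text
27.175 [0.53303214 0.18595419 0.2246969 ] [1.79987709e+02 3.23172667e-03 8.98528241e+01]
[[343.03754111 191.19877669]
 [341.79298165 227.68485904]
 [341.9010607  223.40241562]]
[[606, 86], [729, 113], [730, 133], [689, 213], [557, 187], [560, 163]]
now [[331.1, 211.1], [361.9, 217.9], [362.1, 222.9], [351.9, 242.9], [318.9, 236.4], [319.6, 230.4]]
```

Request:
apply_moves(
  steps="-0.12 -0.2 3 0 0 0;0 0 4 0 0 0;0 0 2.5 0 0 0;0 0 1 0 0 0;0 0 1 0 0 0;0 0 0.5 0 0 0;0 0 0 0 0 0",
)

```text
time_s: 28.1
position: [0.5312, 0.1848, 0.1045]
eef_rot: [180.0, -0.0, 89.8]
wrist_force: [-0.0, 0.4, -2.7]
finger_gap: 0.0268
gripper_force: 49.9
```

Request:
apply_moves(
  steps="0 0 0.4 0 0 0;0 0 0.3 0 0 0;0 0 0.1 0 0 0;0 0 0.1 0 0 0;0 0 0 0 0 0",
)

```text
time_s: 28.72
position: [0.5311, 0.1848, 0.0953]
eef_rot: [-180.0, -0.0, 89.8]
wrist_force: [-0.5, 1.2, -1.9]
finger_gap: 0.0269
gripper_force: 49.9
```

Request:
apply_moves(
  steps="0 0 0.1 0 0 0;0 0 0.05 0 0 0;0 0 0 0 0 0",
)

```text
time_s: 29.1
position: [0.5313, 0.1851, 0.095]
eef_rot: [179.9, -0.0, 89.9]
wrist_force: [-6.5, -2.7, 21.5]
finger_gap: 0.027
gripper_force: 52.5
```

Contact is felt at 21 N upward, so the lamp sits on the floor of the hole. I'll release it.

Request:
apply_moves(
  steps="0 0 0 0 0 0;0 0 0 0 0 0;0 0 0 0 0 0;0 0 0 0 0 0;0 0 0 0 0 0;0 0 0 0 0 0",
  grip=8.5,
)

```text
time_s: 29.85
position: [0.5311, 0.1848, 0.0938]
eef_rot: [180.0, -0.0, 89.8]
wrist_force: [-0.9, -0.1, 0.2]
finger_gap: 0.085
gripper_force: 0.0
```

Request:
apply_moves(
  steps="0 0 -2 0 0 0;0 0 -4 0 0 0;0 0 -5 0 0 0;0 0 -4 0 0 0;0 0 0 0 0 0",
)

```text
time_s: 30.48
position: [0.5319, 0.1852, 0.2463]
eef_rot: [179.8, -0.1, 89.8]
wrist_force: [0.1, 0.4, 0.5]
finger_gap: 0.0854
gripper_force: 0.0
```

```bash
python3 - <<'E'
from h import *
s=read_state();print(s["time_s"],s["position"],s["wrist_force"],s["finger_gap"])
S=snapshot("scene");a=cv2.resize(S[160:260,290:390],(400,400),interpolation=2);b=cv2.resize(S[150:370,150:440],(400,303),interpolation=2)
o=np.zeros((400,800,3),np.uint8);o[:,:400]=a;o[:303,400:]=b;cv2.imwrite("pics/z.png",o)
E
```

```text
30.475 [0.53190449 0.18520161 0.24626713] [0.14780772 0.43256377 0.45938395] 0.08536201607279773
```

View pics/z.png

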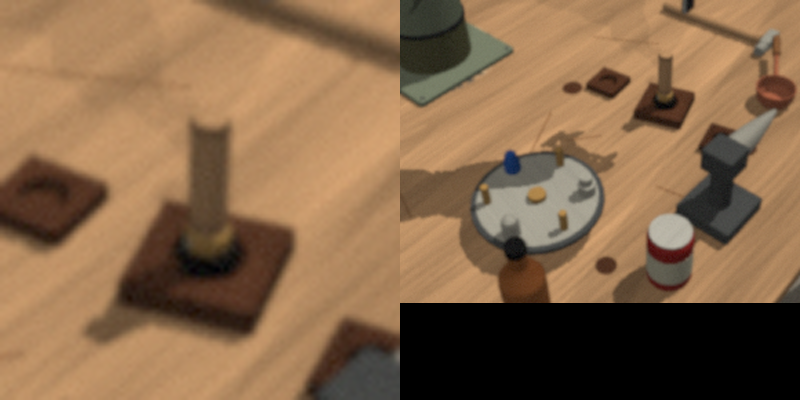

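The picture shows the lamp standing upright in the large holder at z.png (210,250). The gripper is clear above, and the carousel and bystanders are undisturbed. I'm handing in.

```bash
python3 -c "
from station import *
print(finish_job())"
```

```text
the job is handed in; nothing more can be done
None
```

The job is handed in at about 30.5 s. The carousel was spun to about 1.1 rad/s, the lamp followed the blue tip for over 12 s (by camera estimate within about 4 mm over the last 7.5 s), and the lamp stands upright in its holder.

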